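Stack and cover the bauble painter's palettes

TASK

Close up the painter's palettes for the evening: take the flat brush off the palette it lies on and lay it across the white foam tray, then stack the other palette on that one and put the handled lid on top, cut corners matched, so that each skirt drops fully home over the rim below. Keep the palettes level while you carry them, and leave the bauble, the lidded paint cup and the paint jar behind them where they stand.

Things in the scene. Friction and masses are not known exactly. Their poses are not given: they have to be found in the camera images.
- lower_palette_center (a point): White rectangular palette, ONE of its corners cut at 45 degrees, six small wells, the brush lying on it. Body 64 (x) by 118 (y) mm with vertical sides 11 to 32 mm (the rim) above its underside: grip across the 64 mm there. Below it a wider hollow skirt, 73 by 127 mm, same cut corner. Site: centre, 16 mm above the underside; z up, cut corner at +x +y. It stands on the table and carries the stack. 0.4 kg.
- lower_palette_corner (a point): Lower palette's cut corner (legs 16 mm): a point 24 mm (x) and 51 mm (y) from the centre, 16 mm above the underside. The rim takes the skirt of a like palette or of the lid: 1.75 mm play all round, bevels add about 2 mm of lead-in, 8 mm deep. Only with the cut corners over each other does it go down; its underside is then 24 mm above the underside of the palette below.
- upper_palette_center (a point): White rectangular palette, ONE of its corners cut at 45 degrees, two large wells. Body 64 (x) by 118 (y) mm with vertical sides 11 to 32 mm (the rim) above its underside: grip across the 64 mm there. Below it a wider hollow skirt, 73 by 127 mm, same cut corner. Site: centre, 16 mm above the underside; z up, cut corner at +x +y. At the start on the table. 0.25 to 0.45 kg.
- upper_palette_corner (a point): Upper palette's cut corner (legs 16 mm): a point 24 mm (x) and 51 mm (y) from the centre, 16 mm above the underside. Rim, skirt and fit are as those of the lower palette.
- lid_center (a point): White lid, 73 (x) by 127 (y) mm, same skirt and one cut corner as the palettes, flat top up to 14.5 mm above its underside, on its middle a straight handle bar 14 mm wide (x), 70 mm long (y), its sides upright from 17.5 to 29 mm, rounded above to its top at 34 mm: grip across the 14 mm. Site: centre, 17 mm above the underside; z up, cut corner at +x +y. 0.16 to 0.29 kg.
- lid_corner (a point): Lid's cut corner (legs 16 mm): a point 24 mm (x) and 51 mm (y) from the centre, 16 mm above the underside. The lid fits a palette as the palettes fit each other: seated, its underside is 24 mm above that palette's.
- brush_center (a point): Flat varnish brush, 195 mm long (x): wooden handle 16 mm wide, 9 mm thick, from x = -98 to +28 mm, ferrule 27 mm wide to 62, bristles to +97. It lies crosswise on the lower palette's rim, 32 mm above the table; beside it the wells are open to 5 mm or more below the rim. Site: on the handle at the balance point, 5.5 mm above its underside; x to the bristles, z up. 0.05 kg.
- tray_center (a point): White foam tray, 115 mm (x) by 160 mm (y), 24 mm high, open on top, loose on the table. Site: its centre, 12 mm above the table. A brush laid across it rests on its rims, 24 mm above the table.
- bauble_center (a point): Painted bauble standing in a card ring, 72 mm wide, 100 mm high; point 50 mm above the table. Bystander, to be left alone. (Fixed round the place: more baubles hang from the drying rack, from x = 0.66 m on at 0.38 m height and more; a lamp shade hangs at the left, from y = 0.49 m on, 0.25 m up and more. Keep the arm clear of them.)
- jar_center (a point): Small glass paint jar with an orange lid, 60 mm wide, 63 mm high; point at half height. Bystander, to be left alone.
- tub_center (a point): Lidded paint cup, 70 mm wide, 62 mm high; point at half height. Bystander, to be left alone.

How it is judged:
By the outcome, as a careful person would: the job done as asked, in the order asked, and still so for the second after the job is handed in, with the robot touching nothing.
It also fails if it takes over 70 s, if anything falls off the work surface, if the arm or the gripper's body presses on something with over 40 N, if the wrist force passes 120 N, or if a joint passes its speed limit or range.

ROBOT

A 7-joint arm with a two-finger parallel gripper is mounted at the origin on a cart in front of the work surface, level with it; the furniture and walls round the work are solid. World frame = base frame: x ahead of the robot, y to its left, z up, the work surface at z = 0. Lengths are in m, angles in rad, forces in N, time in s.
With the tool pointing down it reaches from about 0.35 to 0.9 m from the base axis. Payload 8.1 kg.
Tool frame: the origin (TCP) lies at the very end of the fingers, on their centre line; the grasp point (between the pads) lies 19 mm behind it; z points along the fingers, y is the line along which they close (so a half turn about z gives the same grasp; the last joint's range is limited). The gripper opens to 92 mm and grips with 3 to 60 N. Pads are 19 mm wide; open, the fingers measure 130 mm over their backs; the gripper's body (75 mm by 190 mm) begins 47 mm behind the grasp point.
Start: joints at [1.004, 0.434, 0.025, 1.573, -0.012, 1.134, -0.075], TCP at [0.28, -0.559, 0.227] pointing down, gripper open.
Joint ranges: [-2.62, 2.62], [-0.44, 2.09], [-1.27, 1.32], [0.08, 2.57], [-1.32, 4.46], [0.12, 2], [-2.74, 2.74]. Speed limits (rad/s): [2.22, 2.22, 3.01, 3.01, 3.14, 3.14, 3.14].

INTERFACE

Orientations are given as a 3x3 rotation matrix whose columns are the frame's x, y, z axes.
In Python, from station import status, grab_frame, workorder gives the robot as it stands. The module is installed in compiled form; this text tells all that it offers.
- The arm moves only by the tool servo_tool, never from a script. Its argument "rows" is a list of rows, each a list of 4 numbers: the shift along the tool's x, y, z in mm, then the turn about the tool's z in degrees. In form: [[x, y, z, turn], ...]. A call has 1 to 10 rows; each row is the pose to reach, as a shift and turn from the pose commanded when the call began, along the tool's axes at that moment; what a row does not reach only later rows make up. A row lasts 1/12 s, in which the tool goes at most 41.7 mm and 7.16 degrees, less where a joint would pass 70% of its speed; a pose out of reach is approached as far as the arm can. A call with a gripper value outside its range is refused whole. "grip" is the opening, from 0 (shut) to 1 (fully open), set as the call begins (left out, the last holds). The fingers move at their own pace and stop on an object; "newtons" is the grip in N (left out, the last holds). Time passes only in rows, so rows that repeat a pose let the fingers close. It gives the time, the measured TCP pose, the force, the opening and the grip force at its end, in the units of the state.
- status.observe(): the state, without advancing time (a new reading comes with each control period).
- grab_frame(name): name is "side" or "top" or "wrist"; returns a dict with "img" (480x640x3 uint8, red, green, blue), "range_z" (480x640 float32, m along the optical axis (not along the pixel's ray), 0 where there is no reading), "vertical_fov" (degrees; the focal length in pixels is half the picture's height over the tangent of half this angle, whatever the lens; pixels are square), "cx", "cy" (the principal point, pixels), "k1" (the pictures are not rectified: a ray, as slopes to the right and down, at radius r is drawn at 1 + k1 r^2 times it, then the intrinsics apply), "rvec" (rotation vector, rad) and "tvec" (3), from world to camera coordinates, as OpenCV has them; the wrist camera has in their place "hand_eye" (4x4, takes a point from camera to tool coordinates, whose origin is the TCP and whose axes are the flange's). Camera axes: x right, y down, z forward; pixel columns grow to the right and rows downward; lengths in m; the calibration is good to about 2 mm. A picture is of the moment at which its call begins: read the wrist's pose just before it.
- workorder.finish_job(): hands the job in; it is judged then, once.
The state is a dict: "t": time; "qpos": joint angles; "joint_velocities": joint speeds; "tau": joint torques, N m; "position": TCP position; "orientation": TCP orientation; "force": force on the tool from outside, world axes, zero at the start; "moment": the same for the moment, N m; "gripper_width": finger opening in m; "grip_force": force on a finger pad.
Only numpy, scipy, OpenCV 4.12 (cv2) and the standard library are available. Lean on these libraries where they do the work, as an engineer would, in place of code of your own. Each camera call takes 0.05 s, during which the arm holds its last target. There are 200 camera calls.

## Working session

There is one attempt and no reset: what is moved stays moved. The work goes in short steps, Python scripts to look and compute and a tool call to move; the robot and the scene stay as the last step left them, time stands still between calls to the robot, and variables do not carry over. Pictures are saved under pics/ and viewed, at most 10 in all, crops included, and the job is handed in when it is done.

Besides the shell and the picture viewer there is one more tool, called after "Emit:" by a JSON object that holds its "api" and its "payload", one argument or row to a line. servo_tool: Moves the arm, as the interface text tells. Its arguments: {"type":"object","properties":{"rows":{"type":"array"},"grip":{"type":"number"},"newtons":{"type":"number"}},"required":["rows"]}

```bash
mkdir -p pics; cat > h.py <<'E'
import numpy as np, cv2
from station import status, grab_frame, workorder
np.set_printoptions(precision=4,suppress=True)
def grab(n):
    s=status.observe(); f=grab_frame(n); f['s']=s
    if 'hand_eye' in f:
        T=np.eye(4);T[:3,:3]=np.array(s['orientation']).reshape(3,3);T[:3,3]=s['position'];f['T']=T@np.array(f['hand_eye'])
    else:
        R=cv2.Rodrigues(np.array(f['rvec'],float))[0];T=np.eye(4);T[:3,:3]=R.T;T[:3,3]=-R.T@np.array(f['tvec']).ravel();f['T']=T
    f['F']=240/np.tan(np.radians(f['vertical_fov'])/2)
    return f
def save(n,name):
    f=grab(n);cv2.imwrite(f'pics/{name}.png',f['img'][:,:,::-1]);np.savez(f'pics/{name}.npz',**{k:f[k] for k in('img','range_z','T','F','cx','cy','k1')});return f
def load(name): return dict(np.load(f'pics/{name}.npz'))
def rays(f,uv):
    p=(np.atleast_2d(uv).astype(float)-[f['cx'],f['cy']])/f['F'];q=p.copy()
    for _ in range(30): q=p/(1+f['k1']*(q**2).sum(1,keepdims=True))
    return np.c_[q,np.ones(len(q))]
def atz(f,uv,z):  # intersect with world plane z
    d=rays(f,uv)@f['T'][:3,:3].T;o=f['T'][:3,3];return o+d*((z-o[2])/d[:,2])[:,None]
def cloud(f):
    v,u=np.mgrid[0:480,0:640];r=rays(f,np.c_[u.ravel(),v.ravel()])*f['range_z'].reshape(-1,1)
    return (r@f['T'][:3,:3].T+f['T'][:3,3]).reshape(480,640,3)
E
python3 - <<'E'
from h import *
for n in('top','side'):
    f=save(n,n+'0');print(n,f['T'],f['F'],f['k1'])
s=status.observe();print(s)
E
```

```text
top [[ 0.0292 -0.9962  0.0824  0.4719]
 [-0.9994 -0.0277  0.0195 -0.0795]
 [-0.0171 -0.083  -0.9964  1.2604]
 [ 0.      0.      0.      1.    ]] 443.74210071265946 -0.0394991427308188
side [[-0.8439 -0.2062  0.4953 -0.0247]
 [-0.5365  0.3355 -0.7744  0.8649]
 [-0.0065 -0.9192 -0.3937  0.5358]
 [ 0.      0.      0.      1.    ]] 570.5511345624393 -0.08021391783793419
{'t': 0.1, 'qpos': array([ 1.0044,  0.4352,  0.025 ,  1.574 , -0.0116,  1.134 , -0.0751]), 'joint_velocities': array([-0.0019, -0.0021,  0.0009, -0.0025,  0.0001, -0.0006,  0.0002]), 'tau': array([  0.0037, -66.9136,   0.9878, -31.5144,  -0.0606,   0.0374,
         0.0001]), 'position': array([ 0.2794, -0.5586,  0.226 ]), 'orientation': array([[ 0.8944,  0.4473, -0.0007],
       [ 0.4473, -0.8944,  0.0012],
       [-0.0001, -0.0014, -1.    ]]), 'force': array([-0.5134,  0.1684, -0.2399]), 'moment': array([ 0.0092,  0.0138, -0.0075]), 'grip_force': 0.0, 'gripper_width': 0.09175312229096459}
```

View pics/top0.png

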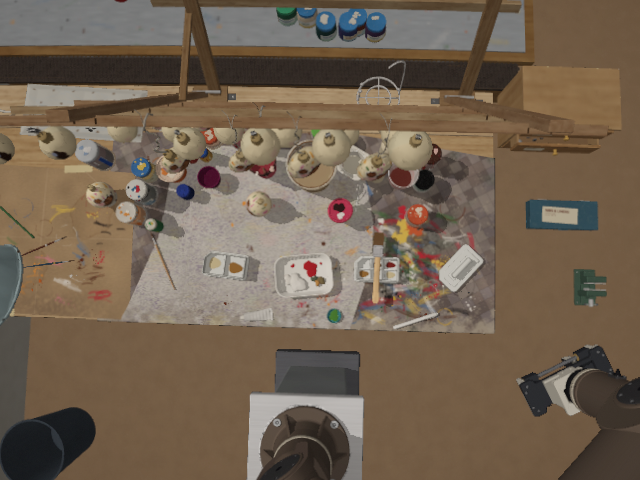

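```bash
python3 - <<'E'
from h import *
f=load('top0');im=f['img'][:,:,::-1]
a=cv2.resize(im[240:310,190:290],None,fx=8,fy=8,interpolation=cv2.INTER_CUBIC)[:, :]
b=cv2.resize(im[240:310,345:500],None,fx=5,fy=5,interpolation=cv2.INTER_CUBIC)
a=cv2.resize(im[230:310,195:345],None,fx=5,fy=5,interpolation=cv2.INTER_CUBIC)[:290]
b=cv2.resize(im[230:310,350:500],None,fx=5,fy=5,interpolation=cv2.INTER_CUBIC)[:390]
a=cv2.resize(im[248:303,195:345],None,fx=5,fy=5,interpolation=cv2.INTER_CUBIC)
b=cv2.resize(im[232:302,350:500],None,fx=4.6,fy=4.6,interpolation=cv2.INTER_CUBIC)
b=cv2.copyMakeBorder(b,0,0,0,750-b.shape[1],cv2.BORDER_CONSTANT)
cv2.imwrite('pics/crop.png',np.vstack([a,b]));print(a.shape,b.shape)
C=cloud(f)
for u,v in[(227,265),(305,275),(388,272),(365,268),(462,268),(377,285),(378,240)]:print((u,v),C[v,u], atz(f,[u,v],0.02)[0])
E
```

```text
(275, 750, 3) (322, 750, 3)
(227, 265) [0.5069 0.2336 0.0144] [0.5067 0.2322 0.02  ]
(305, 275) [0.4855 0.0131 0.0008] [0.4852 0.0117 0.02  ]
(388, 272) [ 0.5003 -0.2196  0.0183] [ 0.5003 -0.2194  0.02  ]
(365, 268) [ 0.5094 -0.1548  0.026 ] [ 0.5096 -0.1552  0.02  ]
(462, 268) [ 0.5167 -0.4221  0.0324] [ 0.5171 -0.4255  0.02  ]
(377, 285) [ 0.4634 -0.1876  0.0419] [ 0.4633 -0.1896  0.02  ]
(378, 240) [ 0.5873 -0.1881  0.0383] [ 0.589  -0.1898  0.02  ]
```

View pics/crop.png

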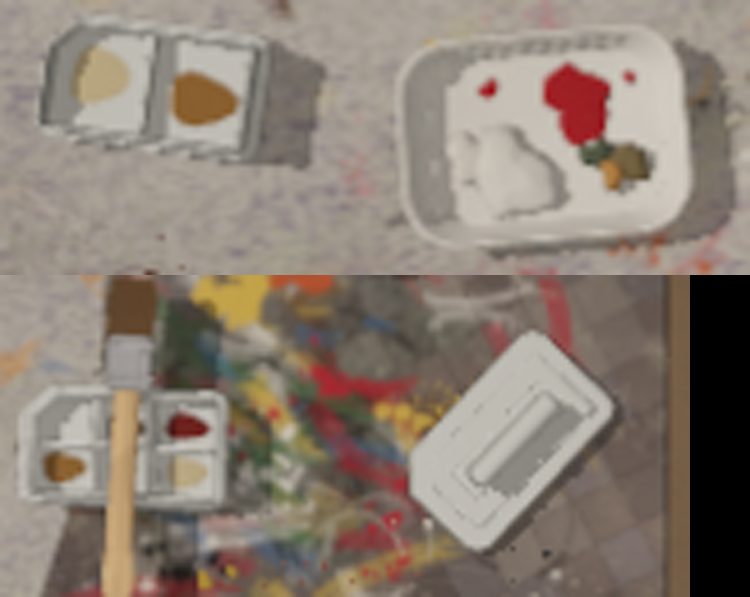

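The top view shows, with up as +x and left as +y:
- **Upper palette:** (227,265), cut corner at +x+y.
- **Tray:** (305,275).
- **Lower palette:** (377,268), cut corner at +x+y, with the brush along +x.
- **Lid:** (462,268), yaw about +45°, cut corner to the left.

I'll move above the brush and look with the wrist camera.

Emit:
{"api": "servo_tool", "payload": {
  "rows": [
    [35,-23,-3,3],
    [70,-47,-6,6],
    [106,-71,-9,9],
    [141,-95,-12,12],
    [176,-119,-15,15],
    [211,-142,-18,18],
    [246,-166,-20,21],
    [282,-190,-20,24],
    [317,-213,-20,26.5],
    [340,-230,-20,26.5]
  ],
  "grip": 0.45
}}

```text
t: 0.93
position: [0.4818, -0.1983, 0.2467]
orientation: [[1.0, -0.0, 0.0], [-0.0, -1.0, 0.0], [0.0, -0.0, -1.0]]
force: [0.6, -0.7, -0.4]
gripper_width: 0.0419
grip_force: 0.0
```

```bash
python3 - <<'E'
from h import *
f=save('wrist','w1');print(f['s']['position'],f['s']['orientation'],f['hand_eye'],f['F'],f['k1'],f['s']['gripper_width'],f['s']['t'])
E
```

```text
[ 0.4818 -0.1983  0.2467] [[ 1.     -0.0003  0.0002]
 [-0.0003 -1.      0.0004]
 [ 0.0002 -0.0004 -1.    ]] [[-0.0009 -0.9563 -0.2924  0.0796]
 [ 1.     -0.001   0.0002 -0.0016]
 [-0.0005 -0.2924  0.9563 -0.1572]
 [ 0.      0.      0.      1.    ]] 372.72425927824037 -0.0432853406250183 0.04192392123351407 0.9333
```

View pics/w1.png

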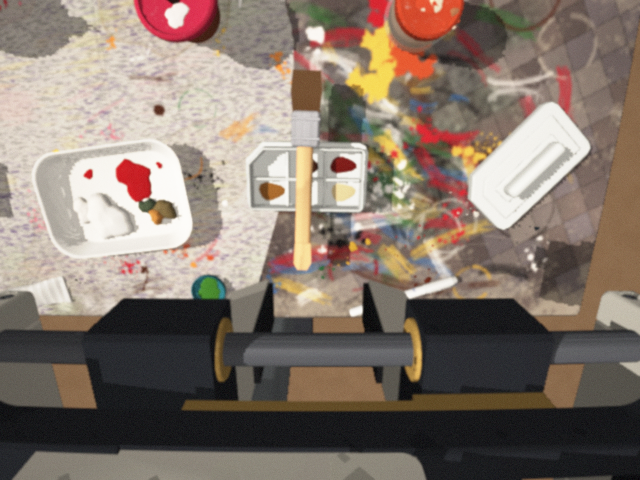

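The wrist view shows the tray at (113,198), the lower palette at (308,177), the brush from (306,70) to (302,268) and the lid at (530,165). I'll fit them from the depth data.

```bash
cat >> h.py <<'E'
def rect(f,box,zlo,zhi,m=None):
    C=cloud(f);u0,v0,u1,v1=box;P=C[v0:v1,u0:u1].reshape(-1,3)
    k=(P[:,2]>zlo)&(P[:,2]<zhi)&(f['range_z'][v0:v1,u0:u1].ravel()>0);P=P[k]
    (c,s,a)=cv2.minAreaRect((P[:,:2]*1000).astype(np.float32));return np.array(c),np.array(s),a,len(P),P
E
python3 - <<'E'
from h import *
f=load('w1')
for n,b,lo,hi in[('tray',(20,130,205,270),.017,.03),('lowpal',(240,135,375,220),.027,.0355),('lowpal all',(240,135,375,220),.008,.0355),('handle',(285,145,325,275),.037,.05),('brush all',(285,60,325,275),.036,.05),('lid all',(455,95,600,235),.008,.05),('lid bar',(455,95,600,235),.024,.05)]:
    c,s,a,k,P=rect(f,b,lo,hi);print(n,c,s,a,k,np.median(P,axis=0))
P=rect(f,(285,145,325,275),.037,.05)[4]
for x0 in np.arange(.39,.56,.02):
    q=P[abs(P[:,0]-x0)<.01]
    if len(q):print(x0,q[:,1].min(),q[:,1].max(),q[:,2].mean())
g=load('top0')
for n,b,lo,hi in[('uppal',(198,245,260,290),.018,.036),('uppal all',(198,245,260,290),.008,.036)]:
    c,s,a,k,P=rect(g,b,lo,hi);print(n,c,s,a,k,np.median(P,axis=0))
E
```

```text
tray [485.7867  19.7208] [116.1818 161.8364] 6.510800838470459 2694 [0.4845 0.0433 0.0217]
lowpal [ 508.1949 -184.5228] [118.3577  64.3391] 89.07894897460938 1031 [ 0.5085 -0.1942  0.0304]
lowpal all [ 510.4743 -184.6938] [127.5989  69.6414] 88.41243743896484 6941 [ 0.5102 -0.1941  0.0159]
handle [ 479.407  -184.0402] [ 24.6546 127.4344] 89.27294158935547 2000 [ 0.4843 -0.1822  0.04  ]
brush all [ 513.0747 -184.3493] [ 28.5721 194.8238] 88.96244812011719 4218 [ 0.5466 -0.1835  0.0401]
lid all [ 518.9106 -417.9116] [ 74.7055 128.4392] 47.84608459472656 7945 [ 0.5225 -0.415   0.0131]
lid bar [ 519.2757 -417.2378] [14.0014 69.5001] 47.325592041015625 1063 [ 0.5199 -0.4158  0.0322]
0.41000000000000003 -0.18656191102701564 -0.1729848732630427 0.039102158234034436
0.43000000000000005 -0.18881211290373218 -0.17100052143997188 0.040288765652588224
0.45000000000000007 -0.18894845299500676 -0.17234321167389235 0.03991476439176546
0.4700000000000001 -0.1890994644574911 -0.17362667812430926 0.03996115963854669
0.4900000000000001 -0.19021738930268295 -0.17511687141209034 0.03999170434717106
0.5100000000000001 -0.19129865421652734 -0.1754359463537416 0.03990493453259117
0.5300000000000001 -0.1914324507783162 -0.17574223435303643 0.03982450938674777
0.5500000000000002 -0.1971734941589797 -0.17251937054997532 0.03989364689685682
uppal [508.0142 238.9198] [118.9094  64.156 ] 84.1944808959961 344 [0.5077 0.2377 0.0251]
uppal all [506.1556 220.5271] [156.1158  72.7963] 84.51840209960938 1100 [0.5074 0.2367 0.0159]
```

Emit:
{"api": "servo_tool", "payload": {
  "rows": [
    [8,-4,35,1.7],
    [16,-8,75,1.7],
    [24,-12,115,1.7],
    [31,-15,150,1.7],
    [31,-15,180,1.7],
    [31,-15,200,1.7],
    [31,-15,212,1.7],
    [31,-15,218,1.7],
    [31,-15,218,1.7]
  ]
}}

```text
t: 1.73
position: [0.5107, -0.1862, 0.0276]
orientation: [[1.0, -0.028, -0.003], [-0.028, -1.0, 0.001], [-0.003, -0.0, -1.0]]
force: [0.0, -0.6, 0.6]
gripper_width: 0.0411
grip_force: 0.0
```

Emit:
{"api": "servo_tool", "payload": {
  "rows": [
    [0,0,0,0],
    [0,0,0,0],
    [0,0,0,0],
    [0,0,0,0],
    [0,0,0,0],
    [0,0,0,0]
  ],
  "grip": 0.0,
  "newtons": 15
}}

```text
t: 2.23
position: [0.5123, -0.1863, 0.0294]
orientation: [[1.0, -0.028, 0.001], [-0.028, -1.0, -0.0], [0.001, 0.0, -1.0]]
force: [-0.5, -0.5, 4.8]
gripper_width: 0.0159
grip_force: 15.0
```

Emit:
{"api": "servo_tool", "payload": {
  "rows": [
    [0,0,-15,0],
    [0,0,-40,0],
    [-3,-20,-55,0],
    [-8,-50,-55,-2],
    [-13,-85,-55,-4],
    [-18,-122,-55,-6],
    [-23,-158,-55,-8],
    [-29,-188,-52,-8],
    [-32,-202,-45,-8],
    [-32,-205,-32,-8]
  ]
}}

```text
t: 3.07
position: [0.4858, 0.0239, 0.0617]
orientation: [[0.993, 0.116, 0.002], [0.116, -0.993, 0.002], [0.002, -0.002, -1.0]]
force: [0.3, 0.3, -0.8]
gripper_width: 0.0156
grip_force: 15.0
```

Emit:
{"api": "servo_tool", "payload": {
  "rows": [
    [0,0,18,0],
    [0,0,31,0],
    [0,0,37,0],
    [0,0,39,0],
    [0,0,40,0],
    [0,0,40,0],
    [0,0,40,0]
  ]
}}

```text
t: 3.65
position: [0.4848, 0.0197, 0.0214]
orientation: [[0.994, 0.111, -0.001], [0.111, -0.994, -0.0], [-0.001, -0.0, -1.0]]
force: [-4.6, 0.8, 7.4]
gripper_width: 0.0161
grip_force: 15.0
```

Emit:
{"api": "servo_tool", "payload": {
  "rows": [
    [0,0,0,0],
    [0,0,0,0],
    [0,0,0,0],
    [0,0,0,0],
    [0,0,-20,0],
    [0,0,-60,0],
    [0,0,-100,0],
    [0,0,-140,0],
    [0,-20,-180,0],
    [0,-50,-205,0]
  ],
  "grip": 0.35
}}

```text
t: 4.48
position: [0.4812, 0.0665, 0.2291]
orientation: [[0.994, 0.105, 0.003], [0.105, -0.994, -0.001], [0.003, 0.001, -1.0]]
force: [1.7, 0.9, -0.6]
gripper_width: 0.0318
grip_force: 0.0
```

```bash
python3 - <<'E'
from h import *
s=status.observe();print(s['qpos'],s['position'],s['orientation'],s['force'],s['gripper_width'])
f=save('wrist','w2')
for n,b in [('bris',(0,0,640,270))]:
    c,sz,a,k,P=rect(f,b,.027,.042);P=P[(abs(P[:,1]-.02)<.06)];print(k,P.min(0),P.max(0));
    r=cv2.minAreaRect((P[:,:2]*1000).astype(np.float32));print(r)
E
```

```text
[-0.101   0.216  -0.1763  1.8896  0.0458  1.0366 -1.7622] [0.4812 0.0665 0.2291] [[ 0.9945  0.1049  0.0035]
 [ 0.1049 -0.9945 -0.0009]
 [ 0.0034  0.0013 -1.    ]] [ 1.7473  0.9419 -0.6284] 0.03179364545908835
6501 [0.4239 0.0066 0.0272] [0.5827 0.0448 0.0362]
((502.83843994140625, 24.01662826538086), (158.24107360839844, 29.283897399902344), 5.499025821685791)
```

View pics/w2.png

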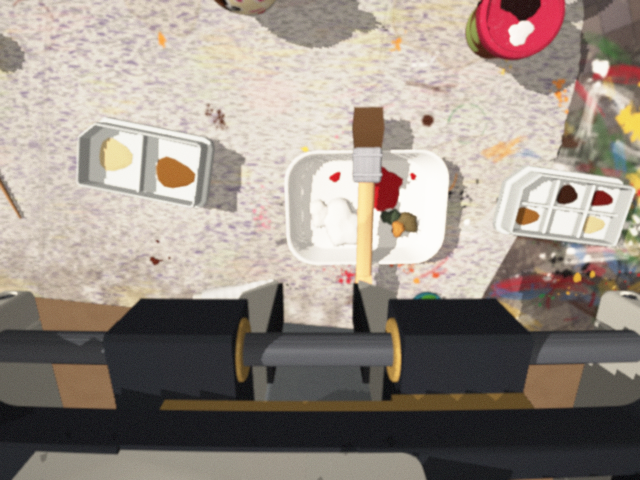

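The brush lies across the tray, with its handle at (364,230) and bristles at (368,125). The upper palette at (147,163) and the lower one at (568,205) are both visible, so I'll fit both.

```bash
python3 - <<'E'
from h import *
f=load('w2')
for n,b in[('up',(68,108,222,215)),('low',(485,160,640,252))]:
  for lo,hi in((.026,.037),(.006,.037)):
    c,s,a,k,P=rect(f,b,lo,hi);print(n,c,s,a,k,np.percentile(P[:,2],[5,50,95]))
E
```

```text
up [508.0485 243.0315] [118.0359  64.4449] 84.36072540283203 1443 [0.0266 0.0301 0.0319]
up [507.7349 240.6951] [122.8317  73.3284] 84.20565795898438 9415 [0.0101 0.0157 0.0308]
low [ 507.8907 -184.2365] [118.4796  64.9585] 89.40139770507812 1481 [0.0263 0.03   0.0321]
low [ 508.1909 -182.2355] [124.341   73.9286] 88.97489166259766 8577 [0.0101 0.0164 0.0309]
```

Emit:
{"api": "servo_tool", "payload": {
  "rows": [
    [5,-20,0,-7],
    [10,-40,0,-14],
    [15,-60,0,-21],
    [20,-80,0,-28],
    [25,-100,10,-35],
    [30,-120,20,-42],
    [35,-140,40,-49],
    [40,-158,60,-56],
    [45,-168,75,-63],
    [45,-172,85,-70]
  ],
  "grip": 1.0
}}

```text
t: 5.37
position: [0.5052, 0.2471, 0.1386]
orientation: [[0.228, 0.974, -0.002], [0.974, -0.228, 0.001], [0.0, -0.002, -1.0]]
force: [-0.1, -0.5, 0.2]
gripper_width: 0.0907
grip_force: 0.0
```

Emit:
{"api": "servo_tool", "payload": {
  "rows": [
    [0,0,10,-7],
    [0,0,15,-8],
    [0,0,15,-8],
    [0,0,15,-8]
  ]
}}

```text
t: 5.7
position: [0.5058, 0.2447, 0.1255]
orientation: [[0.102, 0.995, -0.0], [0.995, -0.102, -0.0], [-0.0, -0.0, -1.0]]
force: [-0.4, -0.1, 0.5]
gripper_width: 0.092
grip_force: 0.0
```

```bash
python3 - <<'E'
from h import *
f=save('wrist','w3');s=f['s'];R=s['orientation'];print(s['qpos'],s['position'],np.degrees(np.arctan2(R[1,0],R[0,0])),s['force'])
C=cloud(f);P=C[:290][(C[:290,:,2]>.026)&(C[:290,:,2]<.037)&(f['range_z'][:290]>0)&(abs(C[:290,:,1]-.24)<.08)&(abs(C[:290,:,0]-.508)<.06)]
print(len(P),cv2.minAreaRect((P[:,:2]*1000).astype(np.float32)))
E
```

```text
[-0.2035  0.4871 -0.4733  1.8183  0.2753  0.9019 -0.9045] [0.5058 0.2447 0.1255] 84.12500854085857 [-0.3521 -0.0849  0.4752]
1681 ((508.7226867675781, 255.0858154296875), (94.78466033935547, 64.19828796386719), 84.0884017944336)
```

View pics/w3.png

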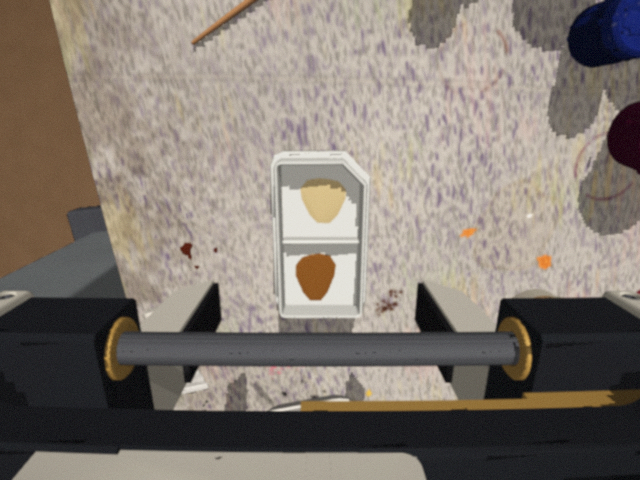

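The upper palette sits between the fingers at (320,235), with its cut corner at the upper right. Going down to grip it.

Emit:
{"api": "servo_tool", "payload": {
  "rows": [
    [-1,2,35,0],
    [-1,2,65,0],
    [-1,2,88,0],
    [-1,2,102,0],
    [-1,2,109,0],
    [-1,2,111,0],
    [-1,2,111,0]
  ]
}}

```text
t: 6.33
position: [0.5081, 0.2442, 0.0151]
orientation: [[0.099, 0.995, 0.001], [0.995, -0.099, 0.0], [0.0, 0.001, -1.0]]
force: [0.3, 0.5, -0.1]
gripper_width: 0.0915
grip_force: 0.0
```

Emit:
{"api": "servo_tool", "payload": {
  "rows": [
    [0,0,0,0],
    [0,0,0,0],
    [0,0,0,0],
    [0,0,0,0],
    [0,0,0,0],
    [0,0,0,0],
    [0,0,0,0]
  ],
  "grip": 0.3,
  "newtons": 35
}}

```text
t: 6.92
position: [0.5079, 0.244, 0.015]
orientation: [[0.098, 0.995, 0.001], [0.995, -0.098, 0.0], [0.0, 0.001, -1.0]]
force: [-1.3, -0.6, 6.5]
gripper_width: 0.0635
grip_force: 35.0
```

```bash
python3 - <<'E'
from h import *
s=status.observe();R=s['orientation'];print(s['position'],R,np.degrees(np.arctan2(R[1,0],R[0,0])),s['force'],s['gripper_width'],s['t'])
E
```

```text
[0.5079 0.244  0.015 ] [[ 0.0983  0.9952  0.0006]
 [ 0.9952 -0.0983  0.0001]
 [ 0.0002  0.0006 -1.    ]] 84.35798249824012 [-1.3425 -0.5952  6.4568] 0.06348534233461062 6.9167
```

Emit:
{"api": "servo_tool", "payload": {
  "rows": [
    [0,0,-6,0],
    [0,0,-18,0],
    [0,0,-35,0],
    [0,0,-55,0],
    [-8,1,-72,0],
    [-24,2,-82,0],
    [-46,4,-86,-1],
    [-72,7,-86,-2],
    [-100,10,-86,-3],
    [-130,13,-86,-4]
  ]
}}

```text
t: 7.75
position: [0.5075, 0.1127, 0.1014]
orientation: [[0.026, 1.0, 0.0], [1.0, -0.026, 0.0], [0.0, 0.0, -1.0]]
force: [0.1, -0.3, -4.3]
gripper_width: 0.0641
grip_force: 35.0
```

Emit:
{"api": "servo_tool", "payload": {
  "rows": [
    [-30,1,0,-1],
    [-60,2,0,-1],
    [-90,3,0,-1],
    [-120,4,0,-1],
    [-150,5,0,-1],
    [-180,5,0,-1],
    [-210,6,0,-1],
    [-237,7,0,-1],
    [-260,8,0,-1],
    [-275,8,0,-1]
  ]
}}

```text
t: 8.58
position: [0.5074, -0.1651, 0.1011]
orientation: [[0.014, 1.0, -0.0], [1.0, -0.014, -0.001], [-0.001, -0.0, -1.0]]
force: [-1.3, -0.2, -3.8]
gripper_width: 0.0637
grip_force: 35.0
```

```bash
python3 - <<'E'
from h import *
s=status.observe();R=s['orientation'];print(s['position'],R,np.degrees(np.arctan2(R[1,0],R[0,0])),s['force'],s['gripper_width'],s['t'],s['qpos'])
E
```

```text
[ 0.5074 -0.1651  0.1011] [[ 0.0138  0.9999 -0.0003]
 [ 0.9999 -0.0138 -0.0011]
 [-0.0011 -0.0003 -1.    ]] 89.20762400137805 [-1.307  -0.1531 -3.8495] 0.06374520768716645 8.5833 [ 0.5496  0.4755 -0.4527  1.9114  0.2799  0.8165 -0.0667]
```

Emit:
{"api": "servo_tool", "payload": {
  "rows": [
    [-9,0,0,0],
    [-15,1,0,0],
    [-18.5,1,0,0],
    [-18.5,1,0,0],
    [-18.5,1,0,0]
  ]
}}

```text
t: 9.0
position: [0.5089, -0.1791, 0.1007]
orientation: [[0.01, 1.0, 0.0], [1.0, -0.01, 0.001], [0.001, 0.0, -1.0]]
force: [0.2, 0.0, -4.1]
gripper_width: 0.0634
grip_force: 35.0
```

```bash
python3 - <<'E'
from h import *
f=save('wrist','w4');s=f['s'];R=s['orientation'];print(s['position'],R,np.degrees(np.arctan2(R[1,0],R[0,0])))
C=cloud(f)[:300];ok=f['range_z'][:300]>0;near=(abs(C[:,:,0]-.508)<.045)&(C[:,:,1]<-.06)&(C[:,:,1]>-.26)
for lo,hi in((.11,.124),(.092,.124),(.004,.016),(.006,.04),(.027,.04)):
    P=C[ok&near&(C[:,:,2]>lo)&(C[:,:,2]<hi)]
    Q=P[abs(P[:,0]-.498)<.02];print(lo,hi,len(P),'y max',np.sort(Q[:,1])[-20:].mean() if len(Q) else 0,'x',P[:,0].min(),P[:,0].max(),P[:,2].mean())
cv2.imwrite('pics/w4c.png',cv2.resize(f['img'][130:330,200:440,::-1],None,fx=3,fy=3,interpolation=cv2.INTER_CUBIC))
E
```

```text
[ 0.5089 -0.1791  0.1007] [[ 0.0097  1.      0.    ]
 [ 1.     -0.0097  0.0006]
 [ 0.0006  0.     -1.    ]] 89.44431345412161
0.11 0.124 4066 y max -0.12019673758457125 x 0.46301084368440665 0.5529678668462779 0.11534077229355376
0.092 0.124 21088 y max -0.1157071158625003 x 0.46301084368440665 0.5529678668462779 0.10367001264600449
0.004 0.016 306 y max -0.12103473705198602 x 0.477077355364296 0.5294593918167366 0.009827317956485117
0.006 0.04 495 y max -0.0601800189274603 x 0.46302746763340147 0.5286497148598961 0.01518414512441916Traceback (most recent call last):
  File "<stdin>", line 6, in <module>
    return umr_minimum(a, axis, None, out, keepdims, initial, where)
ValueError: zero-size array to reduction operation minimum which has no identity
```

Emit:
{"api": "servo_tool", "payload": {
  "rows": [
    [-2,0,10,0],
    [-4,-1,22,0],
    [-5,-1,34,0],
    [-5,-1,42,0],
    [-5,-1,45,0],
    [-5,-1,45,0],
    [-5,-1,45,0]
  ]
}}

```text
t: 9.63
position: [0.5079, -0.185, 0.0555]
orientation: [[0.011, 1.0, -0.0], [1.0, -0.011, 0.0], [0.0, -0.0, -1.0]]
force: [1.7, 0.5, -4.9]
gripper_width: 0.0634
grip_force: 35.0
```

```bash
python3 - <<'E'
from h import *
s=status.observe();R=s['orientation'];print(s['position'],R,np.degrees(np.arctan2(R[1,0],R[0,0])),s['force'])
f=save('side','s1');
p=cv2.projectPoints(np.array([[.508,-.184,.03]]),np.array(f['rvec'],float),np.array(f['tvec'],float),np.array([[f['F'],0,f['cx']],[0,f['F'],f['cy']],[0,0,1]]),np.array([f['k1'],0,0,0.]))[0].ravel().astype(int);print(p)
u,v=p;cv2.imwrite('pics/s1c.png',cv2.resize(f['img'][v-60:v+60,u-80:u+80,::-1],None,fx=5,fy=5,interpolation=cv2.INTER_CUBIC))
E
```

```text
[ 0.5079 -0.185   0.0555] [[ 0.0106  0.9999 -0.0002]
 [ 0.9999 -0.0106  0.0003]
 [ 0.0002 -0.0002 -1.    ]] 89.39339543952006 [ 1.6754  0.463  -4.9042]
[378 248]
```

View pics/s1c.png

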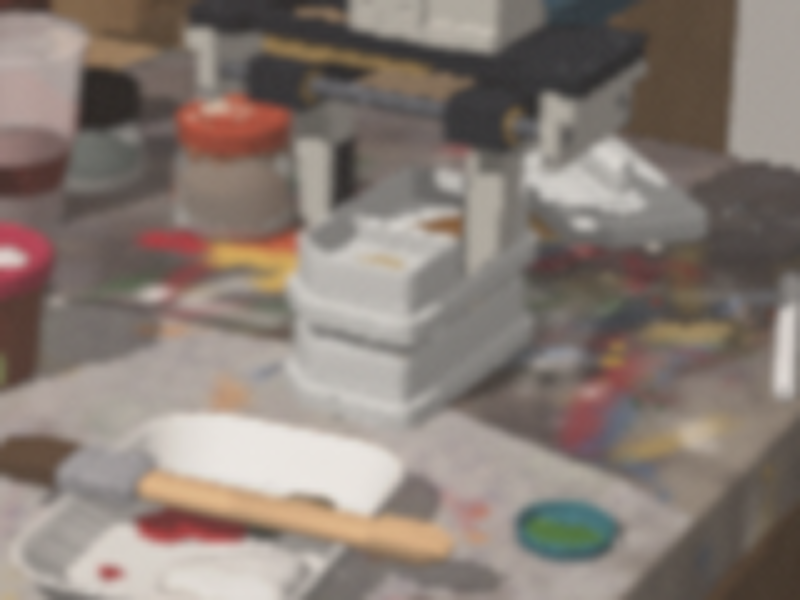

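The side view shows the upper palette at (410,290) squarely above the lower at (410,370), cut corners on the same side. I'll lower it gently.

Emit:
{"api": "servo_tool", "payload": {
  "rows": [
    [0.5,0,4,0],
    [0.5,0,7,0],
    [0.5,0,9,0],
    [0.5,0,11,0],
    [0.5,0,13,0],
    [0.5,0,14.5,0],
    [0.5,0,16,0],
    [0.5,0,16.5,0],
    [0.5,0,16.5,0]
  ]
}}

```text
t: 10.43
position: [0.5077, -0.1848, 0.0391]
orientation: [[0.011, 1.0, -0.0], [1.0, -0.011, -0.0], [-0.0, -0.0, -1.0]]
force: [-0.7, -0.6, -4.0]
gripper_width: 0.0634
grip_force: 35.0
```

Emit:
{"api": "servo_tool", "payload": {
  "rows": [
    [0,0,0.5,0],
    [0,0,1,0],
    [0,0,1,0],
    [0,0,1,0]
  ]
}}

```text
t: 10.77
position: [0.5078, -0.1849, 0.039]
orientation: [[0.011, 1.0, 0.0], [1.0, -0.011, -0.001], [-0.001, 0.0, -1.0]]
force: [-3.8, 0.4, 9.2]
gripper_width: 0.0636
grip_force: 35.0
```

Emit:
{"api": "servo_tool", "payload": {
  "rows": [
    [0,0,0,0],
    [0,0,0,0],
    [0,0,0,0],
    [0,0,0,0],
    [0,0,0,0],
    [0,0,-20,0],
    [0,0,-60,0],
    [0,0,-100,0],
    [0,0,-140,0],
    [0,0,-160,0]
  ],
  "grip": 1.0
}}

```text
t: 11.6
position: [0.5095, -0.1848, 0.2028]
orientation: [[0.011, 1.0, 0.005], [1.0, -0.011, -0.001], [-0.001, 0.005, -1.0]]
force: [1.4, 0.4, -0.2]
gripper_width: 0.0917
grip_force: 0.0
```

```bash
python3 - <<'E'
from h import *
f=save('wrist','w5');s=f['s'];R=s['orientation'];print(s['position'],R,np.degrees(np.arctan2(R[1,0],R[0,0])),s['force'],s['qpos'])
C=cloud(f)[:300];ok=(f['range_z'][:300]>0)&(abs(C[:,:,0]-.508)<.06)&(C[:,:,1]<-.06)&(C[:,:,1]>-.28)
P=C[ok&(C[:,:,2]>.05)&(C[:,:,2]<.065)];print(len(P),cv2.minAreaRect((P[:,:2]*1000).astype(np.float32)),np.percentile(P[:,2],[5,50,95]))
for y0 in(-.24,-.2,-.16,-.13):
    q=P[abs(P[:,1]-y0)<.01]
    if len(q):print(y0,[np.percentile(q[m][:,2],80) for m in(q[:,0]<.49,q[:,0]>.525) if m.any()])
E
```

```text
[ 0.5095 -0.1848  0.2028] [[ 0.0107  0.9999  0.0052]
 [ 0.9999 -0.0107 -0.0014]
 [-0.0013  0.0052 -1.    ]] 89.38872562753647 [ 1.403   0.3667 -0.2356] [ 0.6234  0.3684 -0.4933  1.7819  0.2002  1.0355  0.0456]
1665 ((507.7680969238281, -184.890869140625), (117.36759185791016, 64.13074493408203), 89.22010040283203) [0.0506 0.0544 0.0561]
-0.24 [np.float64(0.055412786454322516), np.float64(0.055389876009851555)]
-0.2 [np.float64(0.0554370834552458), np.float64(0.05555335273041512)]
-0.16 [np.float64(0.05559545878498504), np.float64(0.05530316056737612)]
-0.13 [np.float64(0.05561458641688288), np.float64(0.05557561689274367)]
```

The upper palette is level with its rim at about 56 mm, so it is fully home. Next is the lid.

Emit:
{"api": "servo_tool", "payload": {
  "rows": [
    [-20,2,0,-5],
    [-45,4,0,-12],
    [-75,6,0,-19],
    [-107,8,0,-26],
    [-140,10,5,-33],
    [-172,12,20,-40],
    [-202,12,40,-45],
    [-222,12,60,-48],
    [-232,12,70,-48],
    [-233,12,73,-48]
  ],
  "grip": 0.4
}}

```text
t: 12.48
position: [0.515, -0.4197, 0.122]
orientation: [[-0.732, 0.681, -0.003], [0.681, 0.732, 0.002], [0.004, -0.001, -1.0]]
force: [-1.2, 1.1, -0.7]
gripper_width: 0.0373
grip_force: 0.0
```

Emit:
{"api": "servo_tool", "payload": {
  "rows": [
    [0,0,0,0],
    [0,0,0,0],
    [0,0,0,0]
  ]
}}

```text
t: 12.73
position: [0.5187, -0.416, 0.1268]
orientation: [[-0.737, 0.676, 0.002], [0.676, 0.737, -0.0], [-0.002, 0.001, -1.0]]
force: [0.8, 0.5, -0.0]
gripper_width: 0.0369
grip_force: 0.0
```

```bash
python3 - <<'E'
from h import *
f=save('wrist','w6');s=f['s'];R=s['orientation'];print(s['position'],R,np.degrees(np.arctan2(R[1,0],R[0,0])),s['qpos'])
C=cloud(f)[:330];g=f['range_z'][:330]>0;near=np.hypot(C[:,:,0]-.519,C[:,:,1]+.4175)<.08
for lo,hi in((.024,.04),(.007,.04)):
    P=C[g&near&(C[:,:,2]>lo)&(C[:,:,2]<hi)];(c,sz,a)=cv2.minAreaRect((P[:,:2]*1000).astype(np.float32));print(len(P),c,sz,a)
    t=np.radians(137.4);d=np.array([np.cos(t),np.sin(t)]);q=(P[:,:2]-[.5192,-.4175])@d;e=(P[:,:2]-[.5192,-.4175])@[d[1],-d[0]];print('along',q.min(),q.max(),'across',e.min(),e.max())
E
```

```text
[ 0.5187 -0.416   0.1268] [[-0.737   0.6759  0.002 ]
 [ 0.6759  0.737  -0.0005]
 [-0.0018  0.001  -1.    ]] 137.47342972755519 [ 0.9561  0.6586 -0.5789  1.545   0.3946  1.0546  1.1057]
1778 (518.2837524414062, -417.9422607421875) (13.802248001098633, 68.41348266601562) 47.62797546386719
along -0.03382762899701771 0.03458951690120055 across -0.00783700802813313 0.006079559824892504
14485 (519.3568115234375, -418.8072204589844) (73.29154968261719, 128.00393676757812) 47.42163848876953
along -0.064996650790069 0.06299240431932274 across -0.037518298217761606 0.03580314689890248
```

View pics/w6.png

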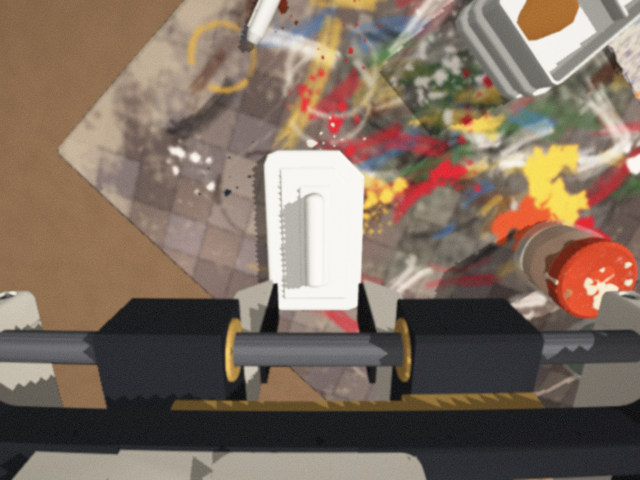

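The cut corner at (352,165) lies to the upper right, as the upper palette's did, and the handle bar is at (314,240). Now to grip the bar.

Emit:
{"api": "servo_tool", "payload": {
  "rows": [
    [-1.5,-2,35,0],
    [-1.5,-2,65,0],
    [-1.5,-2,88,0],
    [-1.5,-2,102,0],
    [-1.5,-2,108,0],
    [-1.5,-2,110,0],
    [-1.5,-2,110,0]
  ]
}}

```text
t: 13.37
position: [0.5178, -0.4204, 0.0161]
orientation: [[-0.736, 0.677, 0.001], [0.677, 0.736, -0.001], [-0.001, 0.0, -1.0]]
force: [0.1, 0.2, 0.4]
gripper_width: 0.0367
grip_force: 0.0
```

Emit:
{"api": "servo_tool", "payload": {
  "rows": [
    [0,0,0,0],
    [0,0,0,0],
    [0,0,0,0],
    [0,0,0,0],
    [0,0,0,0],
    [0,0,0,0],
    [0,0,0,0]
  ],
  "grip": 0.0,
  "newtons": 30
}}

```text
t: 13.95
position: [0.5178, -0.4207, 0.0163]
orientation: [[-0.736, 0.677, 0.002], [0.677, 0.736, -0.001], [-0.002, 0.0, -1.0]]
force: [0.4, -0.6, 6.2]
gripper_width: 0.0201
grip_force: 30.0
```

```bash
python3 - <<'E'
from h import *
s=status.observe();R=s['orientation'];print(s['position'],np.degrees(np.arctan2(R[1,0],R[0,0])),s['force'],s['gripper_width'],s['t'])
E
```

```text
[ 0.5178 -0.4207  0.0163] 137.3697034899703 [ 0.4025 -0.6312  6.2267] 0.020123738868566138 13.95
```

The opening is 20 mm instead of 14, so the tips are on the bar's foot below 17.5 mm. I'll open, rise 3.5 mm and grip again.

Emit:
{"api": "servo_tool", "payload": {
  "rows": [
    [0,0,0,0],
    [0,0,0,0],
    [0,0,0,0],
    [0,0,-2,0],
    [0,0,-3.5,0],
    [0,0,-3.5,0],
    [0,0,-3.5,0]
  ],
  "grip": 0.4
}}

```text
t: 14.53
position: [0.517, -0.4205, 0.0187]
orientation: [[-0.736, 0.677, 0.0], [0.677, 0.736, -0.0], [-0.0, 0.0, -1.0]]
force: [-0.2, -0.1, -0.7]
gripper_width: 0.0368
grip_force: 0.0
```

Emit:
{"api": "servo_tool", "payload": {
  "rows": [
    [0,0,0,0],
    [0,0,0,0],
    [0,0,0,0],
    [0,0,0,0],
    [0,0,0,0],
    [0,0,0,0],
    [0,0,0,0]
  ],
  "grip": 0.0,
  "newtons": 30
}}

```text
t: 15.12
position: [0.5169, -0.4204, 0.0186]
orientation: [[-0.736, 0.677, 0.0], [0.677, 0.736, 0.0], [0.0, 0.0, -1.0]]
force: [-0.0, 0.5, -0.4]
gripper_width: 0.0136
grip_force: 30.0
```

```bash
python3 - <<'E'
from h import *
s=status.observe();R=s['orientation'];print(s['position'],np.degrees(np.arctan2(R[1,0],R[0,0])),s['force'],s['gripper_width'],s['t'])
E
```

```text
[ 0.5169 -0.4204  0.0186] 137.3712523259303 [-0.0349  0.5386 -0.3542] 0.01364189134869203 15.1167
```

Emit:
{"api": "servo_tool", "payload": {
  "rows": [
    [0,0,-6,0],
    [0,0,-20,0],
    [0,0,-42,0],
    [0,0,-66,0],
    [6,6,-84,3],
    [18,18,-92,9],
    [35,35,-95,15],
    [54,54,-95,21],
    [74,74,-95,27],
    [94,94,-95,33]
  ]
}}

```text
t: 15.95
position: [0.5115, -0.2865, 0.115]
orientation: [[-0.243, 0.97, 0.001], [0.97, 0.243, -0.0], [-0.001, 0.001, -1.0]]
force: [0.9, 1.0, -2.3]
gripper_width: 0.0136
grip_force: 30.0
```

```bash
python3 - <<'E'
from h import *
s=status.observe();R=s['orientation'];p=s['position']
d=(np.array([.5078,-.1851,.114])-p)*1000;print(p,R.T@d,np.degrees(np.arctan2(R[1,0],R[0,0]))-89.2,s['force'],s['gripper_width'],s['moment'])
E
```

```text
[ 0.5115 -0.2865  0.115 ] [99.2875 21.0298  0.9904] 14.846464528245662 [ 0.9368  1.0386 -2.3217] 0.013616079382194324 [-0.0031 -0.1271  0.0234]
```

Emit:
{"api": "servo_tool", "payload": {
  "rows": [
    [20,4,0,5],
    [42,9,0,10],
    [64,14,0,14.5],
    [82,18,0,14.5],
    [93,20,0,14.5],
    [98,21,0,14.5],
    [98,21,0,14.5],
    [98,21,0,14.5]
  ]
}}

```text
t: 16.62
position: [0.5075, -0.1885, 0.1139]
orientation: [[0.003, 1.0, 0.0], [1.0, -0.003, -0.001], [-0.001, 0.0, -1.0]]
force: [-0.6, -0.1, -1.5]
gripper_width: 0.0138
grip_force: 30.0
```

```bash
python3 - <<'E'
from h import *
f=save('wrist','w7');s=f['s'];R=s['orientation'];p=s['position']
d=(np.array([.5078,-.1851,.114])-p)*1000;print(p,R.T@d,np.degrees(np.arctan2(R[1,0],R[0,0]))-89.2,s['force'],s['gripper_width'])
C=cloud(f)[:300];ok=f['range_z'][:300]>0;near=(abs(C[:,:,0]-.508)<.05)&(C[:,:,1]<-.06)&(C[:,:,1]>-.26)
for n,lo,hi in(('lid',.1,.135),('lidtop',.1,.115),('pal skirt',.028,.042),('pal',.028,.058),('low skirt',.005,.016)):
    P=C[ok&near&(C[:,:,2]>lo)&(C[:,:,2]<hi)];Q=P[abs(P[:,0]-.498)<.02]
    if len(Q):print(n,len(P),'ymax',np.sort(Q[:,1])[-20:].mean(),P[:,0].min(),P[:,0].max(),P[:,2].mean())
    if n=='lidtop':
        for y in(-.13,-.15,-.17):
            q=P[abs(P[:,1]-y)<.005];print(y,q[:,0].min(),q[:,0].max(),[q[abs(q[:,0]-x)<.006][:,2].mean() for x in(.485,.53)])
E
```

```text
[ 0.5075 -0.1885  0.1139] [ 3.4386  0.2608 -0.0759] 0.6528580416398881 [-0.5936 -0.0844 -1.5351] 0.013803432680470198
lid 20397 ymax -0.12427512392774924 0.4709397315207211 0.5446244456446849 0.11085090737744123
lidtop 17237 ymax -0.12427512392774924 0.4709397315207211 0.5446244456446849 0.10800809402166411
-0.13 0.47156320170655724 0.5360284941910985 [np.float64(0.106662080980704), np.float64(0.10648238047319886)]
-0.15 0.47115936190141755 0.5443153160990342 [np.float64(0.10836360376008873), np.float64(0.10837281211837393)]
-0.17 0.4711934058678233 0.5444936495023225 [np.float64(0.1083419039143578), np.float64(0.1085238217451605)]
pal skirt 916 ymax -0.1214987506724414 0.4723950991163693 0.5448038995404048 0.03457098791307427
pal 1327 ymax -0.1214987506724414 0.4723950991163693 0.5448038995404048 0.0401340803024001
low skirt 182 ymax -0.12121148130178236 0.4752790451671878 0.5452142786524532 0.00963685166286286
```

Emit:
{"api": "servo_tool", "payload": {
  "rows": [
    [1,0.5,8,0.6],
    [2,0.5,18,0.6],
    [3,0.5,26,0.6],
    [3,0.5,31,0.6],
    [3,0.5,33,0.6],
    [3,0.5,33,0.6],
    [3,0.5,33,0.6]
  ]
}}

```text
t: 17.25
position: [0.508, -0.1845, 0.0805]
orientation: [[0.013, 1.0, -0.0], [1.0, -0.013, 0.0], [0.0, -0.0, -1.0]]
force: [-0.2, 0.1, -1.4]
gripper_width: 0.0139
grip_force: 30.0
```

```bash
python3 - <<'E'
from h import *
f=save('wrist','w8');s=f['s'];R=s['orientation'];p=s['position']
print(p*1000,np.degrees(np.arctan2(R[1,0],R[0,0]))-89.2,s['force'],s['gripper_width'])
C=cloud(f)[:300];ok=f['range_z'][:300]>0;near=(abs(C[:,:,0]-.508)<.05)&(C[:,:,1]<-.06)&(C[:,:,1]>-.26)
for n,lo,hi in(('lid',.065,.085),('pal',.028,.05),('low skirt',.005,.016)):
    P=C[ok&near&(C[:,:,2]>lo)&(C[:,:,2]<hi)];Q=P[abs(P[:,0]-.498)<.02]
    if len(Q):print(n,len(P),'ymax',np.sort(Q[:,1])[-20:].mean(),P[:,0].min(),P[:,0].max())
E
```

```text
[ 507.9827 -184.4675   80.4587] 0.07474268516108395 [-0.1975  0.11   -1.4098] 0.013867492708893602
lid 17392 ymax -0.11998559108299663 0.4715880878816961 0.5453429617293802
pal 256 ymax -0.12148567251976339 0.4801646261157642 0.5271837844526699
low skirt 251 ymax -0.12101474029164497 0.4752807894301001 0.5303936490370953
```

Lid is within 1 mm or so of the palette; shift -0.8 and lower slowly.

Emit:
{"api": "servo_tool", "payload": {
  "rows": [
    [-0.8,0,2,0],
    [-0.8,0,4,0],
    [-0.8,0,6,0],
    [-0.8,0,8,0],
    [-0.8,0,10,0],
    [-0.8,0,11.5,0],
    [-0.8,0,13,0],
    [-0.8,0,14,0],
    [-0.8,0,14,0],
    [-0.8,0,14,0]
  ]
}}

```text
t: 18.13
position: [0.508, -0.1852, 0.0666]
orientation: [[0.013, 1.0, 0.0], [1.0, -0.013, -0.0], [-0.0, 0.0, -1.0]]
force: [0.4, -0.4, -1.4]
gripper_width: 0.0138
grip_force: 30.0
```

Emit:
{"api": "servo_tool", "payload": {
  "rows": [
    [0,0,0.5,0],
    [0,0,1,0],
    [0,0,1.5,0],
    [0,0,1.5,0],
    [0,0,1.5,0]
  ]
}}

```text
t: 18.55
position: [0.5081, -0.1853, 0.0663]
orientation: [[0.013, 1.0, 0.001], [1.0, -0.013, -0.001], [-0.001, 0.001, -1.0]]
force: [-5.4, 0.9, 14.7]
gripper_width: 0.0134
grip_force: 30.0
```

Firm contact at the seated height, so I'll release and retreat upwards.

Emit:
{"api": "servo_tool", "payload": {
  "rows": [
    [0,0,0,0],
    [0,0,0,0],
    [0,0,0,0],
    [0,0,0,0],
    [0,0,-20,0],
    [0,0,-55,0],
    [0,0,-95,0],
    [0,0,-135,0],
    [-20,0,-160,0],
    [-40,0,-170,0]
  ],
  "grip": 0.5
}}

```text
t: 19.38
position: [0.5094, -0.2248, 0.2397]
orientation: [[0.01, 1.0, 0.006], [1.0, -0.01, -0.002], [-0.002, 0.006, -1.0]]
force: [0.3, -1.6, -0.1]
gripper_width: 0.0461
grip_force: 0.0
```

Emit:
{"api": "servo_tool", "payload": {
  "rows": [
    [-20,0,0,0],
    [-40,0,0,0],
    [-40,0,0,0],
    [-40,0,0,0]
  ]
}}

```text
t: 19.72
position: [0.5063, -0.2664, 0.2345]
orientation: [[0.015, 1.0, -0.001], [1.0, -0.015, 0.0], [0.0, -0.001, -1.0]]
force: [-0.1, 1.2, -0.5]
gripper_width: 0.0453
grip_force: 0.0
```

```bash
python3 - <<'E'
from h import *
f=save('wrist','w9');s=f['s'];print(s['position'],s['force'],s['t'])
C=cloud(f)[:330];ok=(f['range_z'][:330]>0)&(abs(C[:,:,0]-.508)<.06)&(C[:,:,1]<-.1)&(C[:,:,1]>-.28)
P=C[ok&(C[:,:,2]>.056)&(C[:,:,2]<.066)];print(len(P),cv2.minAreaRect((P[:,:2]*1000).astype(np.float32)))
for y in(-.235,-.135):print([np.median(P[(abs(P[:,1]-y)<.008)&(abs(P[:,0]-x)<.008)][:,2]) for x in(.485,.525)])
f=save('side','s2');cv2.imwrite('pics/s2c.png',cv2.resize(f['img'][188:338,278:478,::-1],None,fx=4,fy=4,interpolation=cv2.INTER_CUBIC))
E
```

```text
[ 0.5063 -0.2664  0.2345] [-0.1415  1.1752 -0.5003] 19.7167
11173 ((508.17919921875, -184.35574340820312), (127.12366485595703, 73.54847717285156), 89.13462829589844)
[np.float64(0.05984567196472687), np.float64(0.06099526904488861)]
[np.float64(0.059775468537273946), np.float64(0.0598262422976486)]
```

View pics/s2c.png

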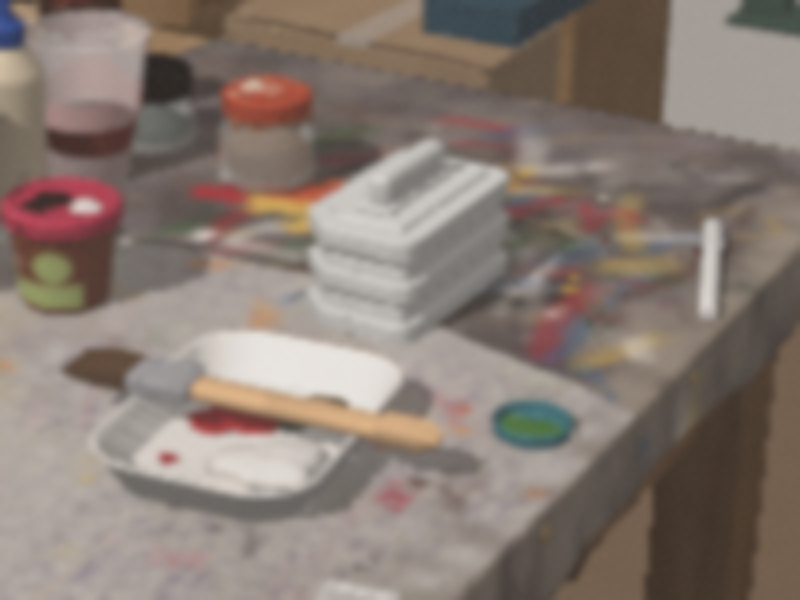

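The stack is closed and level at (410,250), the brush lies across the tray at (300,405), and the bystanders in this view are untouched. Handing in.

```bash
python3 -c "
from h import *
print(workorder.finish_job())"
```

```text
the job is handed in; nothing more can be done
None
```

The job is handed in: the brush lies across the foam tray, the upper palette and lid are stacked on the lower palette with cut corners matched and seated level, and I saw no sign that the bauble, cup or jar was disturbed (about 20 s of robot time).

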